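# Knock the jammed breaker bars out of the mill cover

### The arm

A 6-joint arm with a two-finger parallel gripper is mounted at the origin on a cart in front of the work surface, level with it; the furniture and walls round the work are solid. World frame = base frame: x ahead of the robot, y to its left, z up, the work surface at z = 0. Lengths are in m, angles in rad, forces in N, time in s.
With the tool pointing down it reaches from about 0.25 to 0.8 m from the base axis. Payload 8.5 kg.
Tool frame: the origin (TCP) lies at the very end of the fingers, on their centre line; the grasp point (between the pads) lies 19 mm behind it; z points along the fingers, y is the line along which they close (so a half turn about z gives the same grasp; the last joint's range is limited). The gripper opens to 85 mm and grips with 20 to 120 N. Pads are 22 mm wide; open, the fingers measure 114 mm over their backs; the gripper's body (76 mm by 85 mm) begins 54 mm behind the grasp point. The pads swing forward as they close: fully open they stand 13 mm farther back than shut.
Start: joints at [0, 0.238, -0.013, 1.319, 0, 1.571], TCP at [0.525, -0, 0.231] pointing down, gripper open.
Joint ranges: [-2.66, 2.66], [-1.03, 1.9], [-1.14, 1.46], [-1.82, 2.27], [-1.45, 1.34], [-3.14, 3.14]. Speed limits (rad/s): [2.22, 2.22, 2.79, 3.14, 3.14, 3.14].

### API

Orientations are given as a unit quaternion [w, x, y, z].
In Python, from rig import bot, viewer, sign_off gives the robot as it stands.
- The arm moves only by the tool carry_out, never from a script. Its argument "plan" is a list of rows, each a list of 7 numbers: the turn, a rotation vector about the tool's x, y, z in degrees, then the shift along the tool's x, y, z in mm, then the opening, from 0 (shut) to 1 (fully open). A call has exactly 5 rows; each row is the pose to reach, as a shift and turn from the pose commanded when the call began, along the tool's axes at that moment; what a row does not reach only later rows make up. A row lasts 1/8 s, in which the tool goes at most 62.5 mm and 10.7 degrees, less where a joint would pass 70% of its speed; a pose out of reach is approached as far as the arm can. A call with a gripper value outside its range is refused whole. The fingers move at their own pace and stop on an object; "grip_force" is the grip in N (left out, the last holds). Time passes only in rows, so rows that repeat a pose let the fingers close, or fill a call up. It gives the time, the measured TCP pose, the force, the opening and the grip force at its end, in the units of the state.
- bot.get_state(): the state, without advancing time (a new reading comes with each control period).
- viewer.grab_frame(name): name is "scene" or "side" or "wrist"; returns a dict with "frame" (384x512x3 uint8, red, green, blue), "z_map" (384x512 float32, m along the optical axis (not along the pixel's ray), 0 where there is no reading), "camera_matrix" (3x3 intrinsics, pixels), "dist" ([k1, k2, p1, p2, k3] as OpenCV has them; the pictures are not rectified), "eye" and "attitude" of the camera in the world; the wrist camera has in their place "T_tool_cam" (4x4, takes a point from camera to tool coordinates, whose origin is the TCP and whose axes are the flange's). Camera axes: x right, y down, z forward; pixel columns grow to the right and rows downward; lengths in m; the calibration is good to about 2 mm. A picture is of the moment at which its call begins: read the wrist's pose just before it.
- sign_off(): hands the job in; it is judged then, once.
Trained networks look in a picture, given as the dict that the camera call returned (one of the last four; its "shot" number tells which), for a name from the list of things; names that differ only in an ending like _2 or _b are one class to them, and where a whole thing is asked for, a point or a joint stands for the part that bears it (a point fixed in the world has none). Each returns a list of dicts, best first, with "score" (0 to 1); they miss things now and then, are a little off and sometimes report something else, mostly with a low value. They report only what shows in the picture. A call takes as long as a camera call. They do not tell look-alikes from the thing itself.
- viewer.recognise(picture, name): "centre" ([column, row] in pixels, amid what is visible of it).
- viewer.trace(picture, name): "mask" (384x512 bool, what is visible of it) and "centre" ([column, row] in pixels, amid what is visible of it).
- viewer.tip_of(picture, name): "centre" ([column, row] in pixels: a listed point, or the origin of a listed thing).
The state is a dict: "time": time; "qpos": joint angles; "qd": joint speeds; "joint_torque": joint torques, N m; "eef_pos": TCP position; "ee_rot": TCP orientation; "force": force on the tool from outside, world axes, zero at the start; "torque": the same for the moment, N m; "finger_gap": opening from 0.0 (shut) to 1.0 (fully open); "grasp_force": force on a finger pad.
Only numpy, scipy, OpenCV 4.12 (cv2) and the standard library are available. Lean on these libraries where they do the work, as an engineer would, in place of code of your own. Each camera call takes 0.05 s, during which the arm holds its last target. There are 200 camera calls.

### The job

The mill's chamber cover lies on its back on the worktop with two or three breaker bars jammed in its tracks: pull the lock strip fully out of their way, then with the white nylon block held in the gripper (never with the fingers themselves, which must not touch a bar still jammed in its seat) knock each bar along its track towards the lock strip until it is clear of its retaining lips. Lift every bar out and put it down on the floor of the steel tray, set the block back down on the bare worktop clear of cover and tray, and slide the lock strip fully home again so that the cover can be carried off; leave the oil bottle, the screwdriver and the sample jar where they are.

Things in the scene. Friction and masses are not known exactly. Their poses are not given: they have to be found in the camera images.
- cover: Aluminium mill cover, plate 160 (x) x 236 (y) x 12 mm, immovable. Origin: centre of its underside. Three tracks run along x at y = +66, 0, -66 mm, floors at z = 12. Rails and lips end at z = 25, strip and brackets at z = 35; only bars and lock grip rise higher. Behind the bars (-x side) nothing is above z = 20.
- lock_strip (a joint): Steel strip sliding along the cover's y past the bars' +x ends, m. 0 = home: a 12 mm wide tooth (z 26 to 35) before each rib stops it within 6 mm. 0.030 = fully open, moved in +y, teeth between the tracks; bars pass from about 0.015. Starts at 0 to 0.005, stays where left (3 N friction). Cannot go home while a knocked bar stands in its track.
- lock_grip (a point): Upright black grip post at the +y end of the lock strip, 14 x 14 mm, from 22 to 58 mm above the worktop; this point is on its axis, 46 mm above the worktop. It moves with the strip.
- seat_1 (a point): Left track (cover y = +66): the point on its floor, 12 mm above the worktop, where bar 1's origin lies when fully seated; axes as the cover's. Bars start 0 to 3 mm from it in +x, pinched by a leaf spring (10 to 20 N along the track shifts one), lugs under four retaining lips (x = -26 and +26).
- seat_2 (a point): Same for bar 2, middle track (cover y = 0). Pushed 13 to 22 mm along cover +x from its seat a bar has left spring and lips and lifts straight up; an end stop halts it at 22 mm.
- seat_3 (a point): Same for bar 3, right track (cover y = -66).
- bar_1: Steel breaker bar of the left (cover +y) track (None: absent), an upside-down T: foot 64 mm long (x), 18 wide, 8 high, with 2 pairs of side lugs (at x = -26 and +26, 12 long, 30 across); on it an upright rib from x = -22 to +30, 12 thick (y), its toothed crest 44 to 47 mm above the underside. Origin: centre of the underside; x along the rib, z up. 110 to 230 g.
- bar_2: Steel breaker bar of the middle track (None: absent), an upside-down T: foot 64 mm long (x), 18 wide, 8 high, with 2 pairs of side lugs (at x = -26 and +26, 12 long, 30 across); on it an upright rib from x = -22 to +30, 12 thick (y), its toothed crest 44 to 47 mm above the underside. Origin: centre of the underside; x along the rib, z up. 110 to 230 g.
- bar_3: Steel breaker bar of the right (cover -y) track (None: absent), an upside-down T: foot 64 mm long (x), 18 wide, 8 high, with 2 pairs of side lugs (at x = -26 and +26, 12 long, 30 across); on it an upright rib from x = -22 to +30, 12 thick (y), its toothed crest 44 to 47 mm above the underside. Origin: centre of the underside; x along the rib, z up. 110 to 230 g.
- knock_block: White nylon knocking block, 60 (x) x 36 (y) x 50 mm (z), 130 g, with a thin grey band round it. Origin at the centre of its underside. Gripped across its 36 mm its 60 mm length stands out before and behind the fingers, and an end face (+x or -x) strikes a rib's -x end. A computer tower 0.4 m tall stands beyond it (from x = 0.50, y = -0.10 to -0.35): swing past in front of it.
- tray: Flat open steel tray, outside 150 (x) x 170 (y) mm, 26 mm high, walls and floor 4 mm, empty at first; does not move. Origin at the centre of its underside.
- oil_bottle: Small brown bottle with black cap, 26 mm across, 62 mm tall; a bystander. Origin under its centre.
- screwdriver: Small screwdriver with orange handle, 165 mm long, lying; a bystander. Origin under its centre.
- jar: White sample jar with blue cap, 46 mm across, 70 mm tall; a bystander. Origin under its centre.
Things that resemble listed ones, but are neither listed nor needed, are in the scene too. Leave any green look-alike of the bar_3 alone.

How it is judged:
On the way, in this order (a step that is already met when the one before it is completed fails the run):
1. the lock strip is pulled open (at least 24 mm) (value of joint lock_strip above 0.024 m), for 0.1 s.
2. the held block strikes a bar ((contact force between knock_block and bar_1 above 1 N or contact force between knock_block and bar_2 above 1 N or contact force between knock_block and bar_3 above 1 N)).
3. every bar is off its seat (12 mm or more) (distance between bar_1 and seat_1 above 0.012 m and distance between bar_2 and seat_2 above 0.012 m and distance between bar_3 and seat_3 above 0.012 m), for 0.1 s.
4. every bar is in the tray (x of bar_1 in the frame of tray between -0.072 and 0.072 m and y of bar_1 in the frame of tray between -0.082 and 0.082 m and z of each of bar_1, bar_2, bar_3 in the frame of tray below 0.024 m and x of bar_2 in the frame of tray between -0.072 and 0.072 m and y of bar_2 in the frame of tray between -0.082 and 0.082 m and x of bar_3 in the frame of tray between -0.072 and 0.072 m and y of bar_3 in the frame of tray between -0.082 and 0.082 m), for 0.1 s.
5. the lock strip is home again (within 4 mm) (value of joint lock_strip below 0.004 m), for 0.1 s.
At the end, for the whole second after the job is handed in: Every bar lies or stands at rest in the tray (its origin within the walls and less than 24 mm above the tray's underside), the lock strip is home within 4 mm, and the block is at rest on the bare worktop, touching neither cover nor tray (all of step 4 and linear speed of each of bar_1, bar_2, bar_3, knock_block below 0.03 m/s and value of joint lock_strip below 0.004 m and height (world z) of knock_block below 0.055 m and contact force between knock_block and tray below 0.1 N and contact force between knock_block and cover below 0.1 N).
It fails at once if the fingers press on a bar (over 1 N) that is still within 12 mm of its seat ((distance between bar_1 and seat_1 below 0.012 m and contact force between the fingers and bar_1 above 1 N) or (distance between bar_2 and seat_2 below 0.012 m and contact force between the fingers and bar_2 above 1 N) or (distance between bar_3 and seat_3 below 0.012 m and contact force between the fingers and bar_3 above 1 N)).
It fails at once if a bystander is moved more than 30 mm (distance of any of oil_bottle, screwdriver, jar from where it was at the start of the episode above 0.03 m).
Of bar_1, bar_2, bar_3 only 2 to 3 are there at a start; the rules pass over those that are not, and their reading is None.
At some moment in a run one of knock_block may be knocked a few centimetres aside while the robot is not near it.
Once in a run the grip may slacken for a moment while it holds something.
It also fails if it takes over 208 s, if anything falls off the work surface, if the arm or the gripper's body presses on something with over 40 N, if the wrist force passes 120 N, or if a joint passes its speed limit or range.

## Working session

There is one attempt and no reset: what is moved stays moved. The work goes in short steps, Python scripts to look and compute and a tool call to move; the robot and the scene stay as the last step left them, time stands still between calls to the robot, and variables do not carry over. Pictures are saved under pics/ and viewed, at most 14 in all, crops included, and the job is handed in when it is done.

Besides the shell and the picture viewer there is one more tool, called by a JSON object that holds its "method" and its "body", one argument or row to a line. carry_out: Moves the arm, as the interface text tells. Its arguments: {"type":"object","properties":{"plan":{"type":"array","items":{"type":"array","items":{"type":"number"}}},"grip_force":{"type":"number"}},"required":["plan"]}

```bash
ls; mkdir -p pics
python3 - <<'E'
from rig import bot, viewer
import cv2,numpy as np
s=bot.get_state();print(s)
for n in("scene","side","wrist"):
    p=viewer.grab_frame(n);cv2.imwrite(f"pics/{n}0.png",p["frame"][:,:,::-1])
    print(n,p["camera_matrix"],p["dist"],p.get("eye"),p.get("attitude"),p.get("T_tool_cam"))
E
```

```text
pics
{'time': 0.0, 'qpos': array([ 3.01847528e-05,  2.38769336e-01, -1.42797152e-02,  1.31921844e+00,
       -6.78310972e-06,  1.57081912e+00]), 'qd': array([ 1.51658408e-03, -1.07673855e-03,  6.06705483e-04,  1.44107339e-03,
       -9.38653649e-05, -1.05694532e-03]), 'joint_torque': array([ 1.29771975e-03, -5.38790166e+01,  3.46437156e+01,  1.83730113e-02,
        1.69192181e-04,  6.54446694e-05]), 'eef_pos': array([5.24562164e-01, 1.37527212e-05, 2.30673732e-01]), 'ee_rot': array([-5.17724143e-04,  7.07103974e-01,  7.07109206e-01, -5.22548079e-04]), 'force': array([-0.0254339 , -0.43990246,  0.07276706]), 'torque': array([ 0.09201654,  0.02561913, -0.05886866]), 'grasp_force': 0.0, 'finger_gap': 1.0038276087115627}
scene [[410.3199168    0.         252.69251095]
 [  0.         410.3199168  189.38731043]
 [  0.           0.           1.        ]] [-0.09328647  0.          0.          0.          0.        ] [-0.36803887 -0.69138948  0.80371854] [-0.41021581  0.79723852 -0.39579092  0.19870399] None
side [[363.39720987   0.         253.09521486]
 [  0.         363.39720987 190.04462036]
 [  0.           0.           1.        ]] [-0.07005512  0.          0.          0.          0.        ] [0.12189223 1.21781026 0.57806357] [ 0.07601241 -0.11671649  0.82137564 -0.55311972] None
wrist [[315.10653034   0.         258.75862859]
 [  0.         315.10653034 187.23470064]
 [  0.           0.           1.        ]] [-0.03435631  0.          0.          0.          0.        ] None None [[ 1.52075928e-04 -9.44607476e-01 -3.28202214e-01  8.61134734e-02]
 [ 9.99999837e-01 -3.70652915e-05  5.70038977e-04 -2.23109982e-05]
 [-5.50627990e-04 -3.28202247e-01  9.44607316e-01 -1.42585730e-01]
 [ 0.00000000e+00  0.00000000e+00  0.00000000e+00  1.00000000e+00]]
```

```bash
cat > h.py <<'E'
from rig import bot, viewer
import cv2,numpy as np
from scipy.spatial.transform import Rotation as R
def rq(q): return R.from_quat([q[1],q[2],q[3],q[0]])
def T(r,t):
    M=np.eye(4);M[:3,:3]=r.as_matrix();M[:3,3]=t;return M
def grab(n,save=None):
    s=bot.get_state();p=viewer.grab_frame(n)
    p["W"]=T(rq(s["ee_rot"]),s["eef_pos"])@p["T_tool_cam"] if n=="wrist" else T(rq(p["attitude"]),p["eye"])
    if save: cv2.imwrite(f"pics/{save}.png",p["frame"][:,:,::-1])
    return p
def ray(p,uv):
    uv=np.array(uv,float).reshape(-1,1,2)
    n=cv2.undistortPoints(uv,p["camera_matrix"],p["dist"]).reshape(-1,2)
    return np.c_[n,np.ones(len(n))]
def onz(p,uv,z):
    d=ray(p,uv)@p["W"][:3,:3].T;o=p["W"][:3,3]
    return o+d*((z-o[2])/d[:,2])[:,None]
def cloud(p,mask=None):
    z=p["z_map"];m=z>0
    if mask is not None:m&=mask
    v,u=np.nonzero(m)
    c=ray(p,np.c_[u,v])*z[v,u][:,None]
    return c@p["W"][:3,:3].T+p["W"][:3,3],np.c_[u,v]
def proj(p,X):
    M=np.linalg.inv(p["W"]);r,_=cv2.Rodrigues(M[:3,:3])
    return cv2.projectPoints(np.array(X,float).reshape(-1,1,3),r,M[:3,3],p["camera_matrix"],p["dist"])[0].reshape(-1,2)
E
python3 - <<'E'
from h import *
for n in("scene","side","wrist"):
    p=grab(n)
    for k in("cover","lock_grip","seat_1","bar_1","knock_block","tray","oil_bottle","screwdriver","jar"):
        for r in viewer.tip_of(p,k)[:4]:
            if r["score"]<.3: continue
            z={"lock_grip":.046,"seat_1":.012,"bar_1":.012}.get(k,0)
            print(n,k,round(r["score"],2),np.round(r["centre"]),np.round(onz(p,r["centre"],z)[0],3))
E
```

```text
scene cover 0.64 [243. 191.] [0.489 0.012 0.   ]
scene lock_grip 0.66 [230. 159.] [0.562 0.127 0.046]
scene seat_1 0.61 [245. 185.] [0.506 0.016 0.012]
scene seat_1 0.59 [261. 198.] [ 0.478 -0.068  0.012]
scene bar_1 0.97 [346. 305.] [ 0.26  -0.483  0.012]
scene bar_1 0.76 [259. 201.] [ 0.462 -0.072  0.012]
scene bar_1 0.45 [242. 187.] [0.491 0.019 0.012]
scene knock_block 0.82 [280. 228.] [ 0.406 -0.192  0.   ]
scene tray 0.7 [183. 150.] [0.557 0.366 0.   ]
scene oil_bottle 0.47 [261. 199.] [ 0.486 -0.063  0.   ]
scene oil_bottle 0.44 [223. 149.] [0.661 0.249 0.   ]
scene screwdriver 0.59 [205. 140.] [0.672 0.357 0.   ]
scene jar 0.71 [257. 195.] [ 0.497 -0.038  0.   ]
scene jar 0.68 [311. 280.] [ 0.288 -0.37  -0.   ]
scene jar 0.48 [241. 187.] [0.503 0.033 0.   ]
side cover 0.86 [247. 204.] [ 0.495 -0.011  0.   ]
side lock_grip 0.46 [215. 205.] [0.571 0.131 0.046]
side seat_1 0.94 [240. 208.] [0.499 0.063 0.012]
side seat_1 0.64 [254. 198.] [ 0.477 -0.046  0.012]
side bar_1 0.58 [253. 197.] [ 0.483 -0.051  0.012]
side bar_1 0.45 [319. 175.] [ 0.264 -0.389  0.012]
side bar_1 0.44 [245. 203.] [0.498 0.012 0.012]
side knock_block 0.57 [193. 248.] [0.559 0.349 0.   ]
side knock_block 0.49 [280. 187.] [ 0.411 -0.213  0.   ]
side tray 0.56 [193. 250.] [0.554 0.362 0.   ]
side oil_bottle 0.72 [178. 232.] [0.65  0.271 0.   ]
side screwdriver 0.51 [148. 242.] [0.707 0.363 0.   ]
side jar 0.55 [309. 176.] [ 0.308 -0.391  0.   ]
wrist cover 0.83 [226. 138.] [0.486 0.018 0.   ]
wrist lock_grip 0.97 [305.  17.] [0.568 0.141 0.046]
wrist seat_1 0.84 [233.  83.] [0.497 0.081 0.012]
wrist seat_1 0.73 [231. 149.] [0.493 0.008 0.012]
wrist seat_1 0.58 [225. 197.] [ 0.484 -0.052  0.012]
wrist bar_1 0.86 [231. 142.] [0.493 0.016 0.012]
wrist bar_1 0.86 [227. 194.] [ 0.486 -0.048  0.012]
wrist bar_1 0.68 [225. 199.] [ 0.483 -0.055  0.012]
wrist knock_block 0.94 [168. 289.] [ 0.396 -0.197  0.   ]
```

View pics/scene0.png

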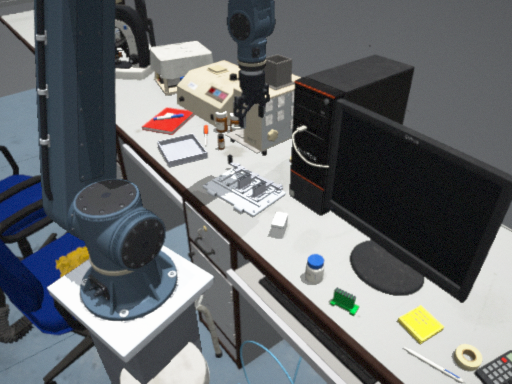

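View pics/wrist0.png

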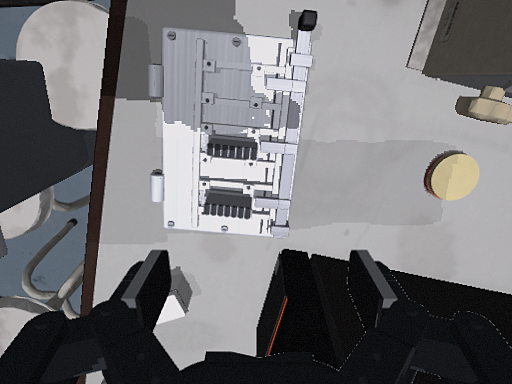

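View pics/side0.png

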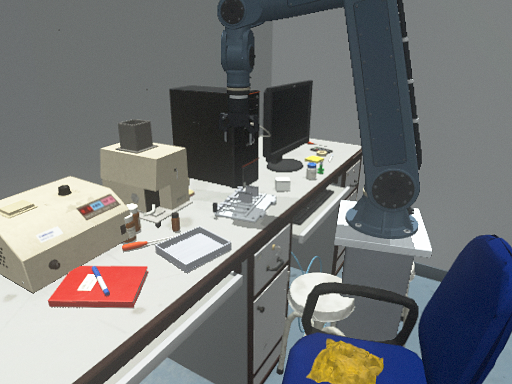

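Run:
```python
from h import *
p=grab("wrist")
c,uv=cloud(p)
ok=(c[:,0]>.38)&(c[:,0]<.62)&(c[:,1]>-.16)&(c[:,1]<.18)&(uv[:,1]<245)
c=c[ok];uv=uv[ok]
print(np.histogram(c[:,2],bins=np.arange(-.01,.07,.004)))
# plate
m=(c[:,2]>.006)&(c[:,2]<.018)
q=c[m,:2]
print("plate",cv2.minAreaRect(q.astype(np.float32)*1000))
# left edge
for y in np.arange(-.1,.14,.02):
    r=q[abs(q[:,1]-y)<.003]
    print(round(y,2),len(r),np.round(np.percentile(r[:,0],[1,99])*1000,1) if len(r) else '')
for x in np.arange(.42,.56,.02):
    r=q[abs(q[:,0]-x)<.003]
    print("x",round(x,2),len(r),np.round(np.percentile(r[:,1],[1,99])*1000,1) if len(r) else '')
h=c[(c[:,2]>.045)]
hm=np.zeros((384,512),np.uint8);hu=uv[c[:,2]>.042];hm[hu[:,1],hu[:,0]]=255
n,l,st,ce=cv2.connectedComponentsWithStats(hm)
for i in range(1,n):
    if st[i,4]<15: continue
    s=c[l[uv[:,1],uv[:,0]]==i]
    s=s[s[:,2]>.042]
    print(st[i],np.round(np.median(s,0)*1000,1),np.round(s.min(0)*1000,1),np.round(s.max(0)*1000,1),cv2.minAreaRect((s[:,:2]*1000).astype(np.float32)))
# knock block
for r in viewer.trace(p,"knock_block")[:1]:
    b,_=cloud(p,r["mask"]);print(r["score"],np.round(np.percentile(b,[2,50,98],axis=0)*1000,1))
    t=b[b[:,2]>.044];print(len(t),len(t)>5 and cv2.minAreaRect((t[:,:2]*1000).astype(np.float32)))
cv2.imwrite("pics/w1.png",cv2.resize(p["frame"][0:245,130:345,::-1],None,fx=2.4,fy=2.4,interpolation=cv2.INTER_CUBIC))
```

```text
(array([    0,   111, 20651,   130,   310, 15175,  1225,  4785,  1322,
        1656,  1463,   930,   106,   104,   121,   134,   922,   471,
           0]), array([-0.01 , -0.006, -0.002,  0.002,  0.006,  0.01 ,  0.014,  0.018,
        0.022,  0.026,  0.03 ,  0.034,  0.038,  0.042,  0.046,  0.05 ,
        0.054,  0.058,  0.062,  0.066]))
plate ((484.0732421875, 15.202056884765625), (236.18777465820312, 173.0977325439453), 84.67488861083984)
-0.1 237 [436.3 534.4]
-0.08 304 [403.9 560.7]
-0.06 137 [405.9 518.8]
-0.04 302 [393.3 564.5]
-0.02 549 [397.7 565.6]
0.0 271 [410.9 568.3]
0.02 299 [412.8 570.8]
0.04 552 [415.9 571. ]
0.06 271 [416.7 574. ]
0.08 576 [405.5 530.9]
0.1 372 [406.5 552.3]
0.12 773 [422.2 578.4]
x 0.42 959 [-92.7 127. ]
x 0.44 975 [-94.7 135.5]
x 0.46 327 [-99.2 135.7]
x 0.48 670 [-97.6 132.4]
x 0.5 661 [-101.8  130.4]
x 0.52 585 [-103.3  128.6]
x 0.54 532 [-104.7  127.3]
x 0.56 99 [-106.7  125.8]
[299  10  18  20 301] [569.5 137.2  56.5] [563.1 130.4  42.6] [577.4 145.7  59.6] ((570.4473266601562, 138.226318359375), (15.264069557189941, 14.177604675292969), 84.43419647216797)
[206 141  51  20 728] [496.8  16.2  57.3] [470.7   6.4  42. ] [522.3  23.5  61. ] ((496.4614562988281, 14.858062744140625), (12.534156799316406, 51.995948791503906), 83.91809844970703)
[203 199  48  20 723] [489.6 -48.6  56.8] [463.9 -60.1  42. ] [515.5 -42.4  61.3] ((489.42034912109375, -51.440223693847656), (13.335596084594727, 51.74037551879883), 83.22612762451172)
0.56 [[ 398.1 -207.4    6. ]
 [ 419.6 -185.3   46.4]
 [ 429.8 -167.9   51. ]]
479 ((407.21380615234375, -189.69798278808594), (38.58919906616211, 34.700965881347656), 20.607942581176758)
```

View pics/w1.png

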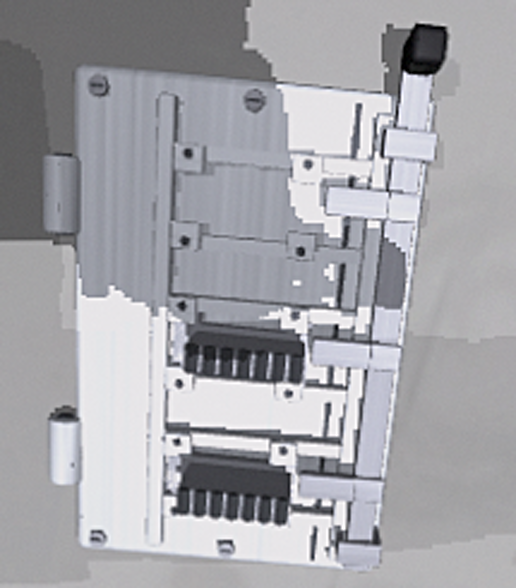

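{"method": "carry_out", "body": {
  "plan": [
    [0,0,-10.7,28,9,15,0.6],
    [0,0,-21.4,56,18,30,0.6],
    [0,0,-32,83,27,50,0.6],
    [0,0,-42.6,110,36,70,0.6],
    [0,0,-53.2,138,45,90,0.6]
  ]
}}

```text
time: 2.38
eef_pos: [0.5702, 0.1389, 0.1406]
ee_rot: [0.0, 0.313, 0.95, 0.0]
force: [0.1, 0.4, -0.6]
finger_gap: 0.602
grasp_force: 0.0
```

{"method": "carry_out", "body": {
  "plan": [
    [0,0,-10.5,0,0,0,0.6],
    [0,0,-21,0,0,0,0.6],
    [0,0,-31.1,0,0,0,0.6],
    [0,0,-31.1,0,0,0,0.6],
    [0,0,-31.1,0,0,0,0.6]
  ]
}}

```text
time: 3.0
eef_pos: [0.57, 0.138, 0.1413]
ee_rot: [-0.0, 0.052, 0.999, 0.0]
force: [-0.5, -0.3, 1.0]
finger_gap: 0.601
grasp_force: 0.0
```

```bash
cat >> h.py <<'E'
EX=np.array([np.cos(np.radians(-5.7)),np.sin(np.radians(-5.7))]);EY=np.array([-EX[1],EX[0]])
C=np.array([.4929,.0155])
def cov(P): d=np.array(P)[...,:2]-C; return np.stack([d@EX,d@EY],-1)
def wor(a,b): return C+a*EX+b*EY
def need(xyz,yaw=None):
    s=bot.get_state();r=rq(s["ee_rot"]);
    print("pos",np.round(s["eef_pos"]*1000,1),"q6",round(s["qpos"][5],2),"toolx yaw",round(np.degrees(np.arctan2(r.as_matrix()[1,0],r.as_matrix()[0,0])),2))
    print("shift mm",np.round(r.inv().apply(np.array(xyz)-s["eef_pos"])*1000,1))
    if yaw is not None:
        t=R.from_matrix(np.c_[[np.cos(yaw),np.sin(yaw),0],[np.sin(yaw),-np.cos(yaw),0],[0,0,-1]])
        print("rot deg",np.round(np.degrees((r.inv()*t).as_rotvec()),1))
E
python3 - <<'E'
from h import *
p=grab("wrist","w2")
need([.5698,.138,.04],np.radians(180-5.7))
for r in viewer.tip_of(p,"lock_grip")[:2]:print(r["score"],r["centre"],onz(p,r["centre"],.046))
c,uv=cloud(p);m=(c[:,2]>.045)&(c[:,2]<.064)&(abs(c[:,0]-.57)<.03)&(abs(c[:,1]-.138)<.03)
print(m.sum(),cv2.minAreaRect((c[m,:2]*1000).astype(np.float32)), np.percentile(c[m,2],95))
E
```

```text
pos [570.  138.  141.3] q6 0.34 toolx yaw 174.12
shift mm [  0.2   0.  101.3]
rot deg [-0.  -0.  -0.2]
0.7 [255.9, 188.3] [[0.56864448 0.1371992  0.046     ]]
378 ((569.7261962890625, 137.9613037109375), (14.324661254882812, 13.66699504852295), 83.69195556640625) 0.05831596605248268
```

View pics/w2.png

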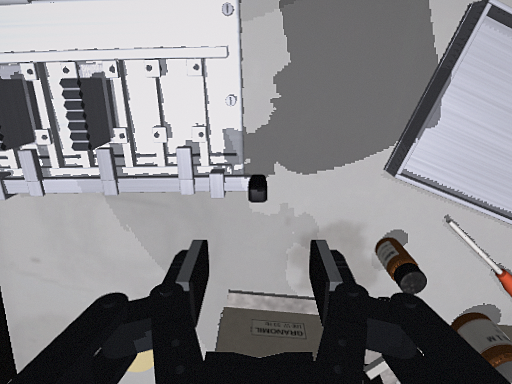

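Run:
```python
from h import *
for n in("scene","side"):
    p=grab(n);c,uv=cloud(p)
    for y in np.arange(-.1,.3,.05):
        m=(abs(c[:,1]-y)<.025)&(c[:,0]>.595)&(c[:,0]<.9)&(c[:,2]>.06)&(c[:,2]<.25)
        print(n,round(y,2),m.sum(),np.round(np.percentile(c[m,0],[2,10]),3) if m.sum()>5 else '')
```

```text
scene -0.1 0 
scene -0.05 0 
scene 0.0 0 
scene 0.05 897 [0.704 0.724]
scene 0.1 1138 [0.689 0.692]
scene 0.15 596 [0.696 0.698]
scene 0.2 342 [0.707 0.709]
scene 0.25 20 [0.649 0.655]
side -0.1 0 
side -0.05 0 
side 0.0 0 
side 0.05 20 [0.698 0.7  ]
side 0.1 416 [0.69  0.691]
side 0.15 650 [0.695 0.699]
side 0.2 1502 [0.709 0.712]
side 0.25 1374 [0.719 0.723]
```

{"method": "carry_out", "body": {
  "plan": [
    [0,0,-0.2,0,0,25,0.6],
    [0,0,-0.2,0,0,55,0.6],
    [0,0,-0.2,0,0,80,0.6],
    [0,0,-0.2,0,0,99,0.6],
    [0,0,-0.2,0,0,99,0.6]
  ]
}}

```text
time: 3.82
eef_pos: [0.5689, 0.1377, 0.041]
ee_rot: [-0.001, 0.048, 0.999, -0.0]
force: [0.1, -0.1, 0.6]
finger_gap: 0.599
grasp_force: 0.0
```

{"method": "carry_out", "body": {
  "plan": [
    [0,0,0,0,0,0,0.1],
    [0,0,0,0,0,0,0.1],
    [0,0,0,0,0,0,0.1],
    [0,0,0,0,0,0,0.1],
    [0,0,0,0,0,0,0.1]
  ],
  "grip_force": 40
}}

```text
time: 4.45
eef_pos: [0.5706, 0.1381, 0.0434]
ee_rot: [0.001, 0.048, 0.999, 0.0]
force: [-0.8, -1.3, 7.0]
finger_gap: 0.149
grasp_force: 42.7
```

{"method": "carry_out", "body": {
  "plan": [
    [0,0,0,0,6,0,0.1],
    [0,0,0,0,14,0,0.1],
    [0,0,0,0,22,0,0.1],
    [0,0,0,0,28,0,0.1],
    [0,0,0,0,28,0,0.1]
  ]
}}

```text
time: 5.08
eef_pos: [0.5728, 0.1625, 0.0433]
ee_rot: [0.001, 0.049, 0.999, -0.003]
force: [-1.2, -17.8, 10.4]
finger_gap: 0.155
grasp_force: 43.3
```

{"method": "carry_out", "body": {
  "plan": [
    [0,0,0,0,0,0,0.1],
    [0,0,0,0,0,0,0.5],
    [0,0,0,0,0,0,0.6],
    [0,0,0,0,0,-40,0.6],
    [0,0,0,0,0,-80,0.6]
  ]
}}

```text
time: 5.7
eef_pos: [0.5722, 0.1662, 0.1228]
ee_rot: [-0.001, 0.048, 0.999, 0.0]
force: [0.9, -1.0, 0.6]
finger_gap: 0.598
grasp_force: 0.0
```

Run:
```python
from h import *
p=grab("wrist","w3")
need([.5698,.138,.04],np.radians(180-5.7))
for r in viewer.tip_of(p,"lock_grip")[:2]:print(r["score"],r["centre"],onz(p,r["centre"],.046))
c,uv=cloud(p);m=(c[:,2]>.045)&(c[:,2]<.064)&(abs(c[:,0]-.572)<.02)&(abs(c[:,1]-.165)<.03)
print(m.sum(),cv2.minAreaRect((c[m,:2]*1000).astype(np.float32)), np.percentile(c[m,2],95), cov(np.median(c[m],0)),cov([.5697,.138]))
```

```text
pos [574.6 166.9 128.6] q6 0.38 toolx yaw 174.52
shift mm [  2.6 -29.5  88.5]
rot deg [0.2 0.3 0.2]
0.61 [251.8, 198.8] [[0.57237043 0.16232834 0.046     ]]
452 ((572.1854858398438, 163.2799530029297), (14.800918579101562, 13.658538818359375), 84.44174194335938) 0.05832629776929353 [0.06211188 0.15510924] [0.0642536  0.12952206]
```

View pics/w3.png

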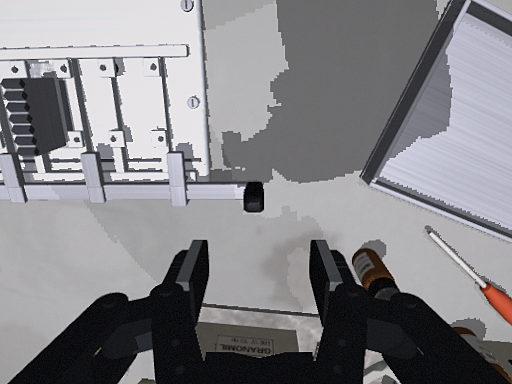

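{"method": "carry_out", "body": {
  "plan": [
    [0,0,0,40,-30,-15,0.6],
    [0,0,0,80,-70,-30,0.6],
    [0,0,0,120,-120,-50,0.9],
    [0,0,0,150,-175,-60,0.9],
    [0,0,0,150,-231,-70,0.9]
  ]
}}

```text
time: 6.42
eef_pos: [0.3991, -0.0501, 0.1925]
ee_rot: [0.0, 0.047, 0.999, 0.0]
force: [2.0, -0.3, -0.1]
finger_gap: 0.899
grasp_force: 0.0
```

{"method": "carry_out", "body": {
  "plan": [
    [0,0,0,5,-30,0,0.9],
    [0,0,0,10,-60,0,0.9],
    [0,0,0,12,-90,0,0.9],
    [0,0,0,12,-110,0,0.9],
    [0,0,0,12,-110,0,0.9]
  ]
}}

```text
time: 7.05
eef_pos: [0.3786, -0.1587, 0.1919]
ee_rot: [-0.0, 0.049, 0.999, 0.0]
force: [0.7, 1.4, -0.6]
finger_gap: 0.899
grasp_force: 0.0
```

Run:
```python
from h import *
p=grab("wrist","w4")
need([.4,-.17,.2],np.radians(180-5.7))
for r in viewer.trace(p,"knock_block")[:2]:
    b,_=cloud(p,r["mask"]);print(r["score"],r["centre"],np.round(np.percentile(b,[2,50,98],axis=0)*1000,1))
    t=b[(b[:,2]>.044)];print(len(t),len(t)>5 and cv2.minAreaRect((t[:,:2]*1000).astype(np.float32)))
for r in viewer.tip_of(p,"knock_block")[:2]: print(r["score"],onz(p,r["centre"],0))
```

```text
pos [ 378.5 -158.   191.9] q6 -0.3 toolx yaw 174.43
shift mm [-22.5  -9.8  -8.1]
rot deg [ 0.  -0.   0.1]
0.59 [222.9, 189.7] [[ 364.4 -217.3    5.2]
 [ 391.1 -192.5   49.7]
 [ 424.1 -170.6   51.3]]
2178 ((396.49871826171875, -194.7255401611328), (59.74587631225586, 36.203468322753906), 20.07744789123535)
0.64 [[ 0.39901705 -0.19573666  0.        ]]
```

View pics/w4.png

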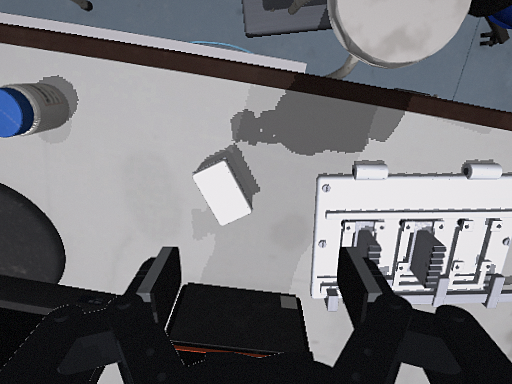

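Run:
```python
from h import *
need([.3965,-.1947,.008],np.radians(200))
```

```text
pos [ 378.7 -157.4  192. ] q6 -0.3 toolx yaw 174.52
shift mm [-21.4 -35.5 184. ]
rot deg [  0.   -0.  -25.5]
```

{"method": "carry_out", "body": {
  "plan": [
    [0,0,-8.5,-7,-12,10,0.85],
    [0,0,-17,-14,-24,30,0.85],
    [0,0,-25.5,-21.4,-35.5,60,0.85],
    [0,0,-25.5,-21.4,-35.5,90,0.85],
    [0,0,-25.5,-21.4,-35.5,110,0.85]
  ]
}}

```text
time: 7.82
eef_pos: [0.3964, -0.1943, 0.0809]
ee_rot: [-0.001, -0.174, 0.985, 0.001]
force: [0.2, 0.4, 0.3]
finger_gap: 0.852
grasp_force: 0.0
```

Run:
```python
from h import *
p=grab("wrist")
for r in viewer.trace(p,"knock_block")[:1]:
    b,_=cloud(p,r["mask"]);t=b[(b[:,2]>.044)];print(r["score"],len(t),cv2.minAreaRect((t[:,:2]*1000).astype(np.float32)))
need([.3965,-.1947,.008],np.radians(200))
```

```text
0.78 5230 ((396.4886779785156, -194.91989135742188), (60.120731353759766, 36.149635314941406), 20.335783004760742)
pos [ 395.5 -193.9   80.5] q6 -0.81 toolx yaw -159.93
shift mm [-0.9 -1.3 72.5]
rot deg [ 0.2 -0.1  0.1]
```

{"method": "carry_out", "body": {
  "plan": [
    [0,0,-0.3,-0.5,-0.8,25,0.85],
    [0,0,-0.3,-0.5,-0.8,50,0.85],
    [0,0,-0.3,-0.5,-0.8,72,0.85],
    [0,0,-0.3,-0.5,-0.8,72,0.85],
    [0,0,-0.3,-0.5,-0.8,72,0.35]
  ],
  "grip_force": 100
}}

```text
time: 8.55
eef_pos: [0.3981, -0.196, 0.0114]
ee_rot: [0.0, -0.176, 0.984, -0.0]
force: [0.4, -0.1, 0.2]
finger_gap: 0.652
grasp_force: 0.0
```

{"method": "carry_out", "body": {
  "plan": [
    [0,0,0,0,0,0,0.3],
    [0,0,0,0,0,0,0.3],
    [0,0,0,0,0,0,0.3],
    [0,0,0,0,0,-20,0.3],
    [0,0,0,0,0,-50,0.3]
  ]
}}

```text
time: 9.18
eef_pos: [0.3968, -0.1957, 0.0609]
ee_rot: [-0.0, -0.176, 0.984, 0.0]
force: [0.5, -0.1, -1.3]
finger_gap: 0.409
grasp_force: 99.7
```

Run:
```python
from h import *
w=wor(-.075,-.066);print(w)
need([*w,.1],np.radians(180-5.7))
```

```text
[ 0.41171573 -0.04272469]
pos [ 396.8 -195.7   60.9] q6 -0.81 toolx yaw -159.7
shift mm [-67.  138.4 -39. ]
rot deg [ 0.  -0.1 26. ]
```

{"method": "carry_out", "body": {
  "plan": [
    [0,0,0,0,0,-30,0.3],
    [0,0,7,-10,30,-45,0.3],
    [0,0,14,-25,65,-45,0.3],
    [0,0,20,-45,100,-45,0.3],
    [0,0,26,-67,138.4,-45,0.3]
  ]
}}

```text
time: 9.8
eef_pos: [0.4124, -0.0419, 0.1061]
ee_rot: [0.001, 0.052, 0.999, -0.0]
force: [1.5, 0.1, -1.5]
finger_gap: 0.41
grasp_force: 99.6
```

{"method": "carry_out", "body": {
  "plan": [
    [0,0,0,0,0,0,0.3],
    [0,0,0,0,0,0,0.3],
    [0,0,0,0,0,5,0.3],
    [0,0,0,0,0,10,0.3],
    [0,0,0,0,0,10,0.3]
  ]
}}

```text
time: 10.42
eef_pos: [0.4116, -0.0434, 0.0947]
ee_rot: [-0.001, 0.05, 0.999, 0.0]
force: [0.2, 0.4, -0.9]
finger_gap: 0.406
grasp_force: 100.1
```

```bash
cat > look.py <<'E'
from h import *
import sys
p=grab("wrist",sys.argv[1])
s=bot.get_state();z0=s["eef_pos"][2]
c,uv=cloud(p)
cc=cov(c)*1000;z=c[:,2]*1000
# block: near tcp
t=cov(s["eef_pos"])*1000;print("tcp cov",t,"z",z0*1000)
m=(abs(cc[:,0]-t[0])<36)&(abs(cc[:,1]-t[1])<24)&(z>z0*1000+20)&(z<z0*1000+60)
zt=np.median(z[m]);m&=abs(z-zt)<5
print("block top z",zt,m.sum(),np.percentile(cc[m],[1,99],axis=0).round(1))
for k,y in((1,66),(2,0),(3,-66)):
    m=(abs(cc[:,1]-y)<14)&(abs(cc[:,0])<62)&(z>42)&(z<64)&(cc[:,0]>t[0]+33)
    if m.sum()>20: print("bar",k,m.sum(),np.percentile(cc[m],[1,99],axis=0).round(1))
need(s["eef_pos"],np.radians(174.3))
E
python3 look.py w5
```

```text
tcp cov [-74.83197132 -66.6069378 ] z 94.95608134057731
block top z 132.98883157774162 11948 [[-106.5  -86.1]
 [ -49.   -45.5]]
bar 2 293 [[-23.4  -6.1]
 [-19.5   5.7]]
pos [411.8 -43.3  95. ] q6 -0.0 toolx yaw 174.25
shift mm [0. 0. 0.]
rot deg [ 0.  -0.1 -0. ]
```

View pics/w5.png

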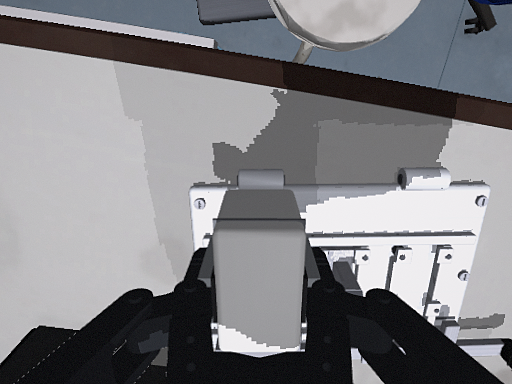

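{"method": "carry_out", "body": {
  "plan": [
    [0,0,0,0,0.6,20,0.3],
    [0,0,0,0,0.6,40,0.3],
    [0,0,0,0,0.6,54,0.3],
    [0,0,0,-6,0.6,54,0.3],
    [0,0,0,-15,0.6,54,0.3]
  ],
  "grip_force": 120
}}

```text
time: 11.1
eef_pos: [0.4281, -0.044, 0.0418]
ee_rot: [0.0, 0.05, 0.999, -0.0]
force: [0.6, -0.6, -1.0]
finger_gap: 0.409
grasp_force: 119.4
```

{"method": "carry_out", "body": {
  "plan": [
    [0,0,0,-5,0,0,0.3],
    [0,0,0,-10,0,0,0.3],
    [0,0,0,-15,0,0,0.3],
    [0,0,0,-20,0,0,0.3],
    [0,0,0,-26,0,0,0.3]
  ]
}}

```text
time: 11.72
eef_pos: [0.4534, -0.0465, 0.0415]
ee_rot: [0.0, 0.05, 0.999, -0.0]
force: [0.0, 0.1, -0.9]
finger_gap: 0.406
grasp_force: 119.9
```

{"method": "carry_out", "body": {
  "plan": [
    [0,0,0,20,0,0,0.3],
    [0,0,0,42,0,0,0.3],
    [0,0,0,42,20,0,0.3],
    [0,0,0,42,45,0,0.3],
    [0,0,0,42,66,0,0.3]
  ]
}}

```text
time: 12.35
eef_pos: [0.419, 0.0242, 0.0418]
ee_rot: [0.001, 0.05, 0.999, 0.0]
force: [0.7, -0.1, -1.2]
finger_gap: 0.403
grasp_force: 119.9
```

```bash
python3 look.py w6
python3 - <<'E'
from h import *
for n in("scene","side"):
    p=grab(n);c,uv=cloud(p);cc=cov(c)*1000;z=c[:,2]*1000
    for k,y in((2,0),(3,-66)):
        m=(abs(cc[:,1]-y)<14)&(abs(cc[:,0])<62)&(z>46)&(z<62)&(cc[:,0]>-38)
        if m.sum()>5: print(n,"bar",k,m.sum(),np.percentile(cc[m],[2,98],axis=0).round(1))
E
```

```text
tcp cov [-74.2036435    2.97758439] z 41.76657509378568
block top z 79.96900719844476 11919 [[-105.9  -17.9]
 [ -48.3   23.2]]
bar 2 95 [[-22.8  -6.2]
 [-19.6   5.5]]
bar 3 282 [[ -4.3 -64.7]
 [ 16.9 -60.2]]
pos [419.4  25.8  41.8] q6 0.16 toolx yaw 174.33
shift mm [0. 0. 0.]
rot deg [0.1 0.1 0. ]
scene bar 2 56 [[-22.5  -9.2]
 [ 25.8   4.1]]
scene bar 3 68 [[ -6.  -76.9]
 [ 44.8 -60.9]]
side bar 2 50 [[-22.9  -9.8]
 [ 27.4   8.4]]
side bar 3 47 [[ -3.9 -76.9]
 [ 45.8 -57.7]]
```

{"method": "carry_out", "body": {
  "plan": [
    [0,0,0,-8,-2,0,0.3],
    [0,0,0,-16,-2,0,0.3],
    [0,0,0,-22,-2,0,0.3],
    [0,0,0,-26,-2,0,0.3],
    [0,0,0,-30,-2,0,0.3]
  ]
}}

```text
time: 13.12
eef_pos: [0.4435, 0.0182, 0.0403]
ee_rot: [-0.004, 0.05, 0.999, -0.0]
force: [-14.3, 2.0, 6.2]
finger_gap: 0.41
grasp_force: 120.2
```

{"method": "carry_out", "body": {
  "plan": [
    [0,0,0,-4,0,0,0.3],
    [0,0,0,-8,0,0,0.3],
    [0,0,0,-11,0,0,0.3],
    [0,0,0,-11,0,0,0.3],
    [0,0,0,15,0,0,0.3]
  ]
}}

```text
time: 13.75
eef_pos: [0.4342, 0.0199, 0.0415]
ee_rot: [0.001, 0.05, 0.999, 0.0]
force: [-0.5, -0.4, -1.4]
finger_gap: 0.41
grasp_force: 119.9
```

{"method": "carry_out", "body": {
  "plan": [
    [0,0,0,15,0,0,0.3],
    [0,0,0,27,0,-10,0.3],
    [0,0,0,27,-20,-35,0.3],
    [0,0,0,27,-60,-60,0.3],
    [0,0,0,27,-100,-60,0.3]
  ]
}}

```text
time: 14.38
eef_pos: [0.3973, -0.078, 0.1039]
ee_rot: [0.003, 0.049, 0.999, -0.0]
force: [0.7, -0.3, -2.4]
finger_gap: 0.407
grasp_force: 120.0
```

```bash
python3 look.py w7
python3 - <<'E'
from h import *
for n in("scene","side"):
    p=grab(n);c,uv=cloud(p);cc=cov(c)*1000;z=c[:,2]*1000
    for k,y in((2,0),(3,-66)):
        m=(abs(cc[:,1]-y)<14)&(abs(cc[:,0])<62)&(z>46)&(z<62)&(cc[:,0]>-38)
        if m.sum()>5: print(n,"bar",k,m.sum(),np.percentile(cc[m],[2,98],axis=0).round(1))
    for k in("tray","oil_bottle","screwdriver"):
        for r in viewer.tip_of(p,k)[:2]: print(k,r["score"],onz(p,r["centre"],0).round(3))
E
```

```text
tcp cov [ -86.36648583 -105.92523658] z 103.19662491529073
block top z 142.1417070719743 11759 [[-117.4 -122.7]
 [ -59.8  -82.4]]
bar 3 176 [[  4.4 -71.7]
 [ 34.3 -64.9]]
pos [396.4 -81.3 103.2] q6 -0.1 toolx yaw 174.27
shift mm [0. 0. 0.]
rot deg [-0.2  0.2 -0. ]
scene bar 3 56 [[ -2.8 -76. ]
 [ 47.1 -63.6]]
tray 0.9 [[0.545 0.376 0.   ]]
tray 0.45 [[0.649 0.26  0.   ]]
oil_bottle 0.52 [[0.655 0.243 0.   ]]
screwdriver 0.64 [[0.687 0.378 0.   ]]
side bar 2 46 [[-7.3 -8.5]
 [41.7  8.7]]
side bar 3 47 [[ -6.4 -75.3]
 [ 45.5 -56.4]]
tray 0.67 [[0.55  0.372 0.   ]]
oil_bottle 0.71 [[0.67  0.247 0.   ]]
screwdriver 0.7 [[0.7   0.372 0.   ]]
```

{"method": "carry_out", "body": {
  "plan": [
    [0,0,0,-5,-50,10,0.3],
    [0,0,0,-10,-108,20,0.3],
    [0,0,0,-10,-108,45,0.3],
    [0,0,0,-10,-108,70,0.3],
    [0,0,0,-10,-108,86,0.3]
  ]
}}

```text
time: 15.45
eef_pos: [0.3946, -0.1848, 0.0141]
ee_rot: [-0.001, 0.049, 0.999, 0.0]
force: [0.1, -0.3, -1.4]
finger_gap: 0.409
grasp_force: 120.6
```

{"method": "carry_out", "body": {
  "plan": [
    [0,0,0,0,0,2,0.3],
    [0,0,0,0,0,4,0.3],
    [0,0,0,0,0,4,0.6],
    [0,0,0,0,0,4,0.75],
    [0,0,0,0,0,4,0.8]
  ]
}}

```text
time: 16.08
eef_pos: [0.3952, -0.1855, 0.0117]
ee_rot: [0.0, 0.05, 0.999, -0.0]
force: [0.8, 1.2, -0.2]
finger_gap: 0.799
grasp_force: 0.0
```

{"method": "carry_out", "body": {
  "plan": [
    [0,0,0,0,0,-20,0.8],
    [0,0,0,0,0,-70,0.8],
    [0,0,0,0,0,-110,0.8],
    [0,0,0,0,50,-110,0.7],
    [0,0,0,0,105,-110,0.6]
  ]
}}

```text
time: 16.7
eef_pos: [0.4059, -0.0804, 0.1221]
ee_rot: [0.001, 0.051, 0.999, -0.0]
force: [0.4, 0.3, -0.2]
finger_gap: 0.598
grasp_force: 0.0
```

```bash
python3 look.py w8
python3 - <<'E'
from h import *
p=grab("wrist")
for r in viewer.trace(p,"knock_block")[:1]:
    b,_=cloud(p,r["mask"]);t=b[(b[:,2]>.044)];print(r["score"],len(t),cv2.minAreaRect((t[:,:2]*1000).astype(np.float32)),np.median(t[:,2]))
E
```

```text
tcp cov [-78.01779545 -98.63180208] z 121.78686180777488
block top z 160.41621865799777 507 [[-88.9 -77.3]
 [-66.5 -74.7]]
bar 2 460 [[-5.6 -7.2]
 [11.6  5.1]]
bar 3 1020 [[ -4.3 -72.8]
 [ 44.7 -60.6]]
pos [405.5 -74.9 121.8] q6 -0.09 toolx yaw 174.38
shift mm [0. 0. 0.]
rot deg [0.2 0.  0.1]
0.58 3786 ((393.6732177734375, -183.1943817138672), (36.70977783203125, 59.94526672363281), 84.4041976928711) 0.04988520159403459
```

View pics/w8.png

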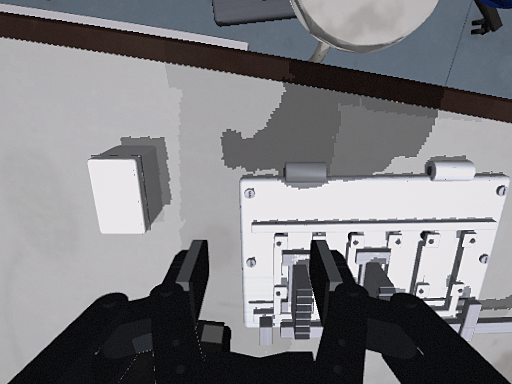

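Run:
```python
from h import *
need([*wor(.017,-.0668),.034],np.radians(174.3))
for n in("side","wrist","scene"):
    p=grab(n);c,uv=cloud(p)
    m=(c[:,0]>.46)&(c[:,0]<.75)&(c[:,1]<-.06)&(c[:,1]>-.4)&(c[:,2]>.09)&(c[:,2]<.39)
    if m.sum()>10:
        print(n,m.sum(),np.percentile(c[m],[1,50,99],axis=0).round(3))
        for x in np.arange(.48,.7,.03):
            k=m&(abs(c[:,0]-x)<.015)
            if k.sum()>5: print(round(x,2),np.percentile(c[k,1],[90,98]).round(3))
```

```text
pos [405.5 -78.9 121.6] q6 -0.1 toolx yaw 174.55
shift mm [-94.7  35.4  87.6]
rot deg [0.  0.  0.2]
side 4465 [[ 0.492 -0.311  0.093]
 [ 0.598 -0.151  0.246]
 [ 0.746 -0.121  0.387]]
0.48 [-0.172 -0.163]
0.51 [-0.233 -0.168]
0.54 [-0.13  -0.122]
0.57 [-0.122 -0.12 ]
0.6 [-0.13  -0.127]
0.63 [-0.136 -0.133]
0.66 [-0.142 -0.14 ]
0.69 [-0.149 -0.147]
scene 7706 [[ 0.461 -0.382  0.095]
 [ 0.523 -0.287  0.276]
 [ 0.739 -0.129  0.388]]
0.48 [-0.297 -0.263]
0.51 [-0.235 -0.174]
0.54 [-0.141 -0.129]
0.57 [-0.124 -0.124]
0.6 [-0.285 -0.283]
0.63 [-0.292 -0.291]
0.66 [-0.3   -0.298]
0.69 [-0.306 -0.305]
```

{"method": "carry_out", "body": {
  "plan": [
    [0,0,0,-30,35,0,0.5],
    [0,0,0,-65,35,0,0.45],
    [0,0,0,-94.7,35.4,10,0.45],
    [0,0,0,-94.7,35.4,30,0.45],
    [0,0,0,-94.7,35.4,40,0.45]
  ],
  "grip_force": 60
}}

```text
time: 17.62
eef_pos: [0.5025, -0.0564, 0.08]
ee_rot: [-0.001, 0.051, 0.999, -0.0]
force: [-0.6, 0.3, 0.3]
finger_gap: 0.451
grasp_force: 0.0
```

```bash
python3 look.py w9
python3 - <<'E'
from h import *
need([*wor(.017,-.0668),.034],np.radians(174.3))
E
```

```text
tcp cov [ 16.03178624 -70.36371267] z 79.29688257484649
block top z 118.58641011657691 1049 [[  4.4 -94.1]
 [ 27.2 -46.7]]
pos [501.9 -56.1  79.3] q6 -0.01 toolx yaw 174.19
shift mm [0. 0. 0.]
rot deg [-0.  -0.2 -0.1]
pos [501.9 -56.1  79.3] q6 -0.01 toolx yaw 174.19
shift mm [-1.1  3.6 45.3]
rot deg [-0.  -0.2 -0.1]
```

View pics/w9.png

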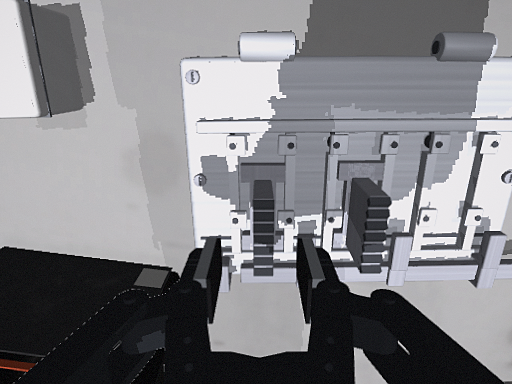

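{"method": "carry_out", "body": {
  "plan": [
    [0,0,0,-1,2.5,20,0.45],
    [0,0,0,-1,2.5,45,0.45],
    [0,0,0,-1,2.5,45,0.45],
    [0,0,0,-1,2.5,45,0.05],
    [0,0,0,-1,2.5,45,0.05]
  ]
}}

```text
time: 18.3
eef_pos: [0.505, -0.0533, 0.0374]
ee_rot: [0.001, 0.05, 0.999, -0.001]
force: [-0.4, -3.2, 3.1]
finger_gap: 0.123
grasp_force: 60.1
```

{"method": "carry_out", "body": {
  "plan": [
    [0,0,0,0,0,0,0.05],
    [0,0,0,0,0,0,0.05],
    [0,0,0,0,0,-5,0.05],
    [0,0,0,0,0,-15,0.05],
    [0,0,0,0,0,-30,0.05]
  ]
}}

```text
time: 18.92
eef_pos: [0.5042, -0.0522, 0.067]
ee_rot: [-0.0, 0.05, 0.999, 0.0]
force: [0.6, 0.5, -0.6]
finger_gap: 0.124
grasp_force: 59.5
```

{"method": "carry_out", "body": {
  "plan": [
    [0,0,0,0,0,-40,0.05],
    [0,0,0,10,0,-85,0.05],
    [0,0,0,15,50,-85,0.05],
    [0,0,0,20,100,-85,0.05],
    [0,0,0,20,150,-85,0.05]
  ],
  "grip_force": 90
}}

```text
time: 19.55
eef_pos: [0.4992, 0.1003, 0.1527]
ee_rot: [0.001, 0.05, 0.999, 0.001]
force: [0.9, 0.2, -1.7]
finger_gap: 0.115
grasp_force: 92.6
```

{"method": "carry_out", "body": {
  "plan": [
    [0,0,0,0,50,0,0.05],
    [0,0,0,0,100,0,0.05],
    [0,0,0,0,150,0,0.05],
    [0,0,0,0,180,0,0.05],
    [0,0,0,0,180,0,0.05]
  ]
}}

```text
time: 20.18
eef_pos: [0.517, 0.2801, 0.1519]
ee_rot: [0.0, 0.048, 0.999, 0.001]
force: [0.1, -0.7, -0.9]
finger_gap: 0.115
grasp_force: 92.6
```

```bash
cat > tray.py <<'E'
from h import *
import sys
p=grab("wrist",sys.argv[1]);s=bot.get_state();print(s["eef_pos"],s["finger_gap"],s["force"])
for r in viewer.trace(p,"tray")[:1]:
    b,_=cloud(p,r["mask"]);print(r["score"],len(b))
    t=b[(b[:,2]>.019)&(b[:,2]<.032)];t=t[np.hypot(*(t[:,:2]-np.median(t[:,:2],0)).T)<.13]
    print(len(t),cv2.minAreaRect((t[:,:2]*1000).astype(np.float32)))
for n in("scene","side"):
    q=grab(n)
    for r in viewer.trace(q,"tray")[:1]:
        b,_=cloud(q,r["mask"]);t=b[(b[:,2]>.015)&(b[:,2]<.034)];print(n,r["score"],len(t),cv2.minAreaRect((t[:,:2]*1000).astype(np.float32)))
E
python3 tray.py w10
```

```text
[0.51689253 0.27871678 0.15183977] 0.12193113320659804 [-0.62527725 -0.1227599  -1.40301658]
0.97 26031
3221 ((549.8839721679688, 365.85205078125), (171.25926208496094, 150.46031188964844), 62.887062072753906)
scene 0.75 98 ((499.8606872558594, 18.19034767150879), (76.34251403808594, 44.822933197021484), 6.614154815673828)
side 0.93 649 ((549.8851928710938, 365.2548828125), (173.7769012451172, 155.4647216796875), 62.98122024536133)
```

View pics/w10.png

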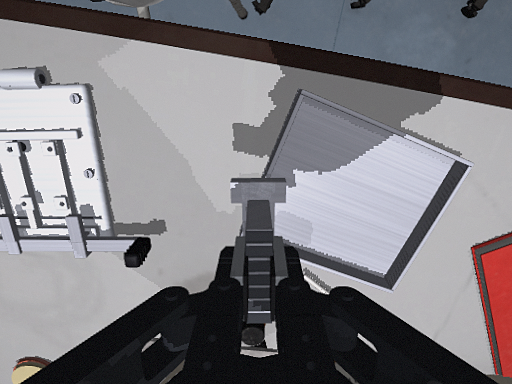

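Run:
```python
from h import *
need([.534,.3343,.030],np.radians(180-27.1))
```

```text
pos [517.2 276.8 151.6] q6 0.59 toolx yaw 174.23
shift mm [-10.9  58.9 121.6]
rot deg [ 0.  -0.  21.3]
```

{"method": "carry_out", "body": {
  "plan": [
    [0,0,7,-4,25,0,0.05],
    [0,0,14,-8,45,10,0.05],
    [0,0,21.3,-11,57.5,40,0.05],
    [0,0,21.3,-11,57.5,70,0.05],
    [0,0,21.3,-11,57.5,100,0.05]
  ]
}}

```text
time: 21.1
eef_pos: [0.534, 0.3332, 0.0506]
ee_rot: [-0.0, 0.234, 0.972, 0.0]
force: [-0.4, -0.2, 0.0]
finger_gap: 0.116
grasp_force: 92.6
```

{"method": "carry_out", "body": {
  "plan": [
    [0,0,0,0,0,10,0.05],
    [0,0,0,0,0,18,0.05],
    [0,0,0,0,0,20,0.05],
    [0,0,0,0,0,20,0.05],
    [0,0,0,0,0,20,0.05]
  ]
}}

```text
time: 21.72
eef_pos: [0.5342, 0.3341, 0.032]
ee_rot: [0.0, 0.233, 0.972, 0.0]
force: [-0.8, 1.0, -1.8]
finger_gap: 0.113
grasp_force: 92.6
```

{"method": "carry_out", "body": {
  "plan": [
    [0,0,0,0,0,2,0.05],
    [0,0,0,0,0,2.5,0.05],
    [0,0,0,0,0,2.5,0.2],
    [0,0,0,0,0,2.5,0.4],
    [0,0,0,0,0,2.5,0.45]
  ]
}}

```text
time: 22.35
eef_pos: [0.5339, 0.3338, 0.0287]
ee_rot: [-0.0, 0.233, 0.972, -0.0]
force: [0.2, -0.9, 0.2]
finger_gap: 0.448
grasp_force: 0.0
```

{"method": "carry_out", "body": {
  "plan": [
    [0,0,0,0,0,-30,0.45],
    [0,0,0,0,0,-80,0.45],
    [0,0,-7,0,-20,-105,0.45],
    [0,0,-14,0,-60,-105,0.45],
    [0,0,-21.3,0,-110,-105,0.45]
  ]
}}

```text
time: 22.98
eef_pos: [0.4838, 0.2354, 0.134]
ee_rot: [0.0, 0.047, 0.999, 0.0]
force: [0.5, -0.6, 0.6]
finger_gap: 0.446
grasp_force: 0.0
```

Run:
```python
from h import *
p=grab("wrist","w11")
need([*wor(.0165,-.0005),.08],np.radians(174.3))
c,_=cloud(p);m=(np.hypot(c[:,0]-.55,c[:,1]-.365)<.075)&(c[:,2]>.033)&(c[:,2]<.07)
if m.sum()>10: print(m.sum(),cv2.minAreaRect((c[m,:2]*1000).astype(np.float32)),np.percentile(c[m,2],95))
```

```text
pos [479.4 230.1 133.5] q6 0.54 toolx yaw 174.89
shift mm [ -49.3 -213.    54.2]
rot deg [-0.2 -0.2  0.6]
1409 ((537.4307861328125, 333.5323181152344), (13.849180221557617, 51.76047134399414), 63.40858459472656) 0.05111835684250373
```

View pics/w11.png

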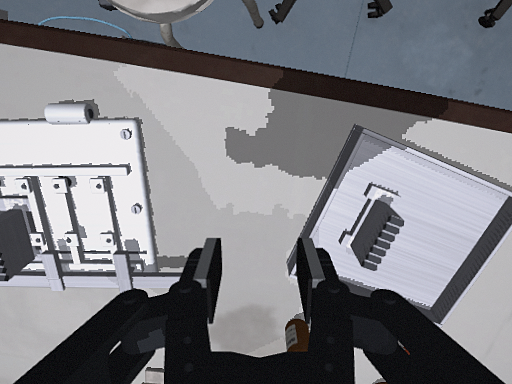

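{"method": "carry_out", "body": {
  "plan": [
    [0,0,0.5,-10,-45,0,0.45],
    [0,0,0.5,-25,-100,0,0.45],
    [0,0,0.5,-40,-155,0,0.45],
    [0,0,0.5,-49.5,-213,0,0.45],
    [0,0,0.5,-49.5,-213,40,0.45]
  ]
}}

```text
time: 23.65
eef_pos: [0.5146, 0.0153, 0.0956]
ee_rot: [0.003, 0.057, 0.998, -0.0]
force: [0.4, 0.5, -0.9]
finger_gap: 0.449
grasp_force: 0.0
```

{"method": "carry_out", "body": {
  "plan": [
    [0,0,0,0,0,10,0.45],
    [0,0,0,0,0,10,0.45],
    [0,0,0,0,0,10,0.45],
    [0,0,0,0,0,10,0.45],
    [0,0,0,0,0,10,0.45]
  ]
}}

```text
time: 24.28
eef_pos: [0.5124, 0.0193, 0.0844]
ee_rot: [0.0, 0.054, 0.999, 0.0]
force: [-0.7, 0.8, -0.7]
finger_gap: 0.446
grasp_force: 0.0
```

Run:
```python
from h import *
p=grab("wrist","w12")
need([*wor(.0165,-.0008),.034],np.radians(174.3))
c,_=cloud(p);cc=cov(c)*1000;z=c[:,2]*1000
m=(abs(cc[:,1])<16)&(abs(cc[:,0])<60)&(z>48)&(z<62)
if m.sum()>10: print(m.sum(),np.percentile(cc[m],[1,99],axis=0),cv2.minAreaRect(cc[m].astype(np.float32)))
```

```text
pos [512.3  19.2  84.2] q6 0.15 toolx yaw 173.83
shift mm [ 2.4 -6.4 50.2]
rot deg [ 0.   0.  -0.5]
1655 [[-4.96890995 -6.62217543]
 [44.63095151  5.34771216]] ((21.05253791809082, -0.6706380844116211), (52.84476089477539, 12.251770973205566), 0.17140065133571625)
```

View pics/w12.png

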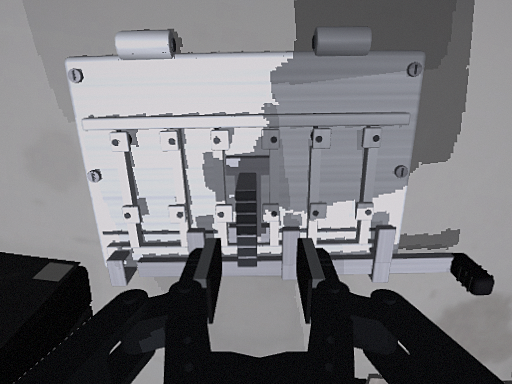

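{"method": "carry_out", "body": {
  "plan": [
    [0,0,-0.5,2,-6.2,5,0.45],
    [0,0,-0.5,2,-6.2,25,0.45],
    [0,0,-0.5,2,-6.2,47,0.45],
    [0,0,-0.5,2,-6.2,47,0.45],
    [0,0,-0.5,2,-6.2,47,0.05]
  ],
  "grip_force": 60
}}

```text
time: 24.95
eef_pos: [0.5095, 0.0128, 0.0372]
ee_rot: [0.0, 0.05, 0.999, -0.0]
force: [-0.1, 0.2, -0.4]
finger_gap: 0.252
grasp_force: 0.0
```

{"method": "carry_out", "body": {
  "plan": [
    [0,0,0,0,0,0,0.05],
    [0,0,0,0,0,0,0.05],
    [0,0,0,0,0,0,0.05],
    [0,0,0,0,0,-4,0.05],
    [0,0,0,0,0,-12,0.05]
  ]
}}

```text
time: 25.58
eef_pos: [0.5089, 0.0132, 0.0488]
ee_rot: [-0.001, 0.05, 0.999, 0.0]
force: [0.0, -0.0, -1.5]
finger_gap: 0.126
grasp_force: 59.5
```

{"method": "carry_out", "body": {
  "plan": [
    [0,0,0,0,0,-40,0.05],
    [0,0,0,5,0,-85,0.05],
    [0,0,0,5,0,-100,0.05],
    [0,0,0,5,50,-100,0.05],
    [0,0,0,5,100,-100,0.05]
  ],
  "grip_force": 90
}}

```text
time: 26.2
eef_pos: [0.5145, 0.1141, 0.1488]
ee_rot: [0.0, 0.051, 0.999, 0.0]
force: [1.2, 0.4, -0.8]
finger_gap: 0.114
grasp_force: 92.6
```

Run:
```python
from h import *
s=bot.get_state();print(s["finger_gap"],s["force"])
need([.566,.3967,.030],np.radians(180-27.1))
```

```text
0.113826712913022 [ 1.21676966  0.37754374 -0.77331124]
pos [514.5 114.1 148.8] q6 0.32 toolx yaw 174.21
shift mm [-22.7 286.2 119.1]
rot deg [ 0.1 -0.  21.3]
```

{"method": "carry_out", "body": {
  "plan": [
    [0,0,0,-5,57,0,0.05],
    [0,0,5,-10,115,0,0.05],
    [0,0,10,-15,172,0,0.05],
    [0,0,16,-20,230,0,0.05],
    [0,0,21.3,-22.7,286,0,0.05]
  ]
}}

```text
time: 26.82
eef_pos: [0.5651, 0.3976, 0.148]
ee_rot: [-0.001, 0.235, 0.972, 0.0]
force: [0.7, 0.4, -0.8]
finger_gap: 0.111
grasp_force: 92.6
```

Run:
```python
from h import *
p=grab("wrist","w13")
s=bot.get_state();print(s["finger_gap"],s["force"])
need([.566,.3967,.030],np.radians(180-27.1))
```

```text
0.12121878683724029 [-0.76658089  2.74908407 -1.15569454]
pos [565.3 404.2 147. ] q6 1.09 toolx yaw 152.77
shift mm [ -4.3  -6.7 117. ]
rot deg [ 0.2 -0.1 -0.1]
```

View pics/w13.png

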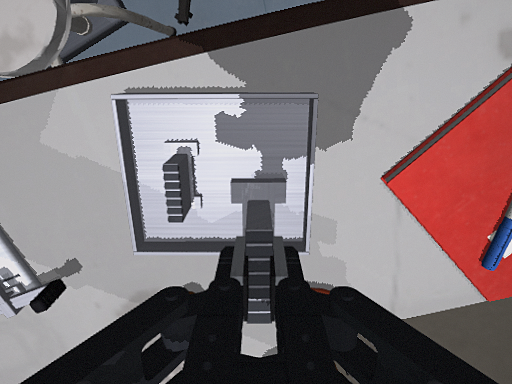

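{"method": "carry_out", "body": {
  "plan": [
    [0,0,0,0,0,10,0.05],
    [0,0,0,0,0,40,0.05],
    [0,0,0,0,0,75,0.05],
    [0,0,0,0,0,100,0.05],
    [0,0,0,0,0,112,0.05]
  ]
}}

```text
time: 27.5
eef_pos: [0.5642, 0.3935, 0.0347]
ee_rot: [-0.001, 0.234, 0.972, -0.001]
force: [0.3, 0.5, -1.0]
finger_gap: 0.114
grasp_force: 92.6
```

Run:
```python
from h import *
need([.566,.3967,.030],np.radians(180-27.1));s=bot.get_state();print(s["force"])
```

```text
pos [564.2 393.5  34.7] q6 1.08 toolx yaw 152.96
shift mm [-0.2  3.7  4.7]
rot deg [-0.2 -0.1  0.1]
[ 0.29499628  0.54952078 -0.98305531]
```

{"method": "carry_out", "body": {
  "plan": [
    [0,0,0,0,0,3,0.05],
    [0,0,0,0,0,5,0.05],
    [0,0,0,0,0,5.5,0.05],
    [0,0,0,0,0,5.5,0.25],
    [0,0,0,0,0,5.5,0.45]
  ]
}}

```text
time: 28.12
eef_pos: [0.5656, 0.3956, 0.0318]
ee_rot: [0.0, 0.233, 0.972, 0.0]
force: [0.4, 0.0, -0.4]
finger_gap: 0.441
grasp_force: 0.0
```

{"method": "carry_out", "body": {
  "plan": [
    [0,0,0,0,0,0,0.45],
    [0,0,0,0,0,-30,0.45],
    [0,0,0,0,0,-80,0.45],
    [0,0,-7,0,-45,-100,0.45],
    [0,0,-14,0,-100,-100,0.45]
  ]
}}

```text
time: 28.75
eef_pos: [0.5208, 0.3066, 0.1332]
ee_rot: [0.002, 0.111, 0.994, 0.001]
force: [0.6, 0.3, -0.0]
finger_gap: 0.45
grasp_force: 0.0
```

Run:
```python
from h import *
p=grab("wrist","w14")
c,_=cloud(p);m=(np.hypot(c[:,0]-.55,c[:,1]-.365)<.085)&(c[:,2]>.033)&(c[:,2]<.07)
a=(c[m,:2]-[.5499,.3655])@np.array([.456,.890])
for k in(a<0,a>0): print(k.sum(),cv2.minAreaRect((c[m][k][:,:2]*1000).astype(np.float32)),np.percentile(c[m][k][:,2],95))
need([.5722,.1632,.1],np.radians(174.3))
```

```text
1253 ((537.7312622070312, 333.35882568359375), (12.677353858947754, 52.702640533447266), 63.15331268310547) 0.05131584933492429
1432 ((568.9485473632812, 396.04254150390625), (13.47659683227539, 51.432281494140625), 62.82823944091797) 0.05111598821641023
pos [514.8 299.4 131.4] q6 0.75 toolx yaw 167.53
shift mm [ -85.6 -120.5   31.7]
rot deg [-0.3 -0.2 -6.8]
```

{"method": "carry_out", "body": {
  "plan": [
    [0,0,-2,-30,-35,0,0.5],
    [0,0,-4,-60,-75,0,0.6],
    [0,0,-6.8,-85.6,-120.5,10,0.6],
    [0,0,-6.8,-85.6,-120.5,30,0.6],
    [0,0,-6.8,-85.6,-120.5,30,0.6]
  ],
  "grip_force": 60
}}

```text
time: 29.42
eef_pos: [0.5755, 0.1688, 0.1001]
ee_rot: [-0.001, 0.055, 0.998, -0.0]
force: [0.1, -0.2, -0.8]
finger_gap: 0.601
grasp_force: 0.0
```

Run:
```python
from h import *
p=grab("wrist")
c,uv=cloud(p);m=(c[:,2]>.045)&(c[:,2]<.064)&(abs(c[:,0]-.572)<.02)&(abs(c[:,1]-.163)<.03)
r=cv2.minAreaRect((c[m,:2]*1000).astype(np.float32));print(m.sum(),r)
need([r[0][0]/1000,r[0][1]/1000,.041],np.radians(174.3))
```

```text
551 ((572.0418701171875, 163.18707275390625), (14.80250358581543, 14.264619827270508), 83.72743225097656)
pos [575.9 169.5 101. ] q6 0.39 toolx yaw 173.76
shift mm [ 3.  -6.7 60.1]
rot deg [-0.  -0.1 -0.5]
```

{"method": "carry_out", "body": {
  "plan": [
    [0,0,-0.5,3,-6,15,0.6],
    [0,0,-0.5,3,-6,40,0.6],
    [0,0,-0.5,3,-6,60,0.6],
    [0,0,-0.5,3,-6,60,0.6],
    [0,0,-0.5,3,-6,60,0.1]
  ]
}}

```text
time: 30.1
eef_pos: [0.5732, 0.1647, 0.0425]
ee_rot: [0.001, 0.049, 0.999, 0.0]
force: [-0.6, 0.7, -0.1]
finger_gap: 0.403
grasp_force: 0.0
```

{"method": "carry_out", "body": {
  "plan": [
    [0,0,0,0,0,0,0.1],
    [0,0,0,0,0,0,0.1],
    [0,0,0,0,0,0,0.1],
    [0,0,0,0,-5,0,0.1],
    [0,0,0,0,-12,0,0.1]
  ]
}}

```text
time: 30.72
eef_pos: [0.5723, 0.1528, 0.0428]
ee_rot: [0.001, 0.049, 0.999, 0.001]
force: [-1.0, 3.2, 6.9]
finger_gap: 0.139
grasp_force: 58.8
```

{"method": "carry_out", "body": {
  "plan": [
    [0,0,0,0,-5,0,0.1],
    [0,0,0,0,-10,0,0.1],
    [0,0,0,0,-14,0,0.1],
    [0,0,0,0,-17,0,0.1],
    [0,0,0,0,-17,0,0.1]
  ]
}}

```text
time: 31.35
eef_pos: [0.5707, 0.1355, 0.0428]
ee_rot: [0.001, 0.05, 0.999, 0.001]
force: [0.1, 1.3, 6.5]
finger_gap: 0.144
grasp_force: 58.8
```

Still freely sliding; push on to the stop.

{"method": "carry_out", "body": {
  "plan": [
    [0,0,0,0,-1,0,0.1],
    [0,0,0,0,-2,0,0.1],
    [0,0,0,0,-3,0,0.1],
    [0,0,0,0,-4,0,0.1],
    [0,0,0,0,-4,0,0.1]
  ]
}}

```text
time: 31.98
eef_pos: [0.5704, 0.1322, 0.0428]
ee_rot: [0.001, 0.049, 0.999, 0.001]
force: [0.0, 4.2, 5.7]
finger_gap: 0.139
grasp_force: 58.8
```

{"method": "carry_out", "body": {
  "plan": [
    [0,0,0,0,-1,0,0.1],
    [0,0,0,0,-2,0,0.1],
    [0,0,0,0,-3,0,0.1],
    [0,0,0,0,-3,0,0.1],
    [0,0,0,0,-3,0,0.1]
  ]
}}

```text
time: 32.6
eef_pos: [0.5705, 0.132, 0.0429]
ee_rot: [0.001, 0.048, 0.999, 0.004]
force: [0.2, 18.3, 3.2]
finger_gap: 0.139
grasp_force: 58.7
```

{"method": "carry_out", "body": {
  "plan": [
    [0,0,0,0,2,0,0.1],
    [0,0,0,0,2,0,0.4],
    [0,0,0,0,2,0,0.6],
    [0,0,0,0,2,-40,0.6],
    [0,0,0,60,2,-100,0.6]
  ]
}}

```text
time: 33.22
eef_pos: [0.5265, 0.134, 0.1257]
ee_rot: [0.0, 0.051, 0.999, -0.0]
force: [-1.0, 0.6, 0.5]
finger_gap: 0.6
grasp_force: 0.0
```

Run:
```python
from h import *
p=grab("wrist")
c,uv=cloud(p);m=(c[:,2]>.045)&(c[:,2]<.064)&(abs(c[:,0]-.57)<.02)&(abs(c[:,1]-.138)<.04)
r=cv2.minAreaRect((c[m,:2]*1000).astype(np.float32));print(m.sum(),r,cov(np.array(r[0])/1000))
for n in("side","scene"):
    q=grab(n)
    for k in("knock_block","tray"):
        for r in viewer.trace(q,k)[:2]:
            b,_=cloud(q,r["mask"]);print(n,k,r["score"],np.percentile(b,[5,50,95],axis=0).round(3).tolist())
```

```text
405 ((569.1932983398438, 133.57899475097656), (14.338479042053223, 14.271442413330078), 83.5010986328125) [0.0641885  0.12507259]
side knock_block 0.8 [[0.363, -0.19, 0.005], [0.391, -0.168, 0.03], [0.419, -0.161, 0.049]]
side tray 0.73 [[0.459, 0.285, 0.003], [0.537, 0.375, 0.011], [0.636, 0.464, 0.027]]
scene knock_block 0.96 [[0.361, -0.204, 0.005], [0.38, -0.195, 0.039], [0.414, -0.172, 0.05]]
scene knock_block 0.66 [[0.406, -0.098, 0.005], [0.483, -0.001, 0.012], [0.556, 0.116, 0.029]]
scene tray 0.58 [[0.457, 0.266, -0.001], [0.536, 0.351, 0.006], [0.634, 0.458, 0.024]]
```

```bash
python3 -c "
from rig import sign_off;print(sign_off())"
```

```text
the job is handed in; nothing more can be done
None
```

The job is handed in, though the interface gave no verdict back. Only bars 2 and 3 were there; both were knocked free and stand upright in the tray. The lock strip is fully home, measured as 30 mm back from fully open, and the block stands clear on the worktop.

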